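Key and fit hubs to the shafts of a drive plate, and lock it

TASK

Release the drive plate's locking knob fully anticlockwise, then fit every hub that is on the bench to the plate: the toothed gear on the shaft next to the locking knob, the grooved pulley on the middle shaft, the plain flanged coupling with the bolt holes on the far shaft. For each, first drop one of the loose keys from the wooden block into the shaft's slot until it stands on the bottom, then slide the hub on over it, keyway to key, fully down onto its bearing block. When all the hubs are on, lock the plate by turning the knob clockwise to its end stop.

Things in the scene. Friction and masses are not known exactly. Their poses are not given: they have to be found in the camera images.
- gear: Spur gear with 20 teeth, dark steel. 98 mm over the teeth, 14 mm thick; above it a square boss 52 x 52 mm, 26 mm high, to grip by two flats (total height 40 mm). Bore 31 mm, keyway 15 mm wide reaching 21.5 mm from the axis. Origin: centre of the underside; z up along the bore, x from the axis to the keyway; flats lie along x and y. 0.35 kg, stands upright on the bench. Belongs on shaft_a. May be absent.
- pulley: Belt pulley with a groove round its rim. 92 mm in diameter, 14 mm thick; above it a square boss 52 x 52 mm, 26 mm high, to grip by two flats (total height 40 mm). Bore 31 mm, keyway 15 mm wide reaching 21.5 mm from the axis. Origin: centre of the underside; z up along the bore, x from the axis to the keyway; flats lie along x and y. 0.35 kg, stands upright on the bench. Belongs on shaft_b. May be absent.
- coupling: Flanged coupling half, smooth round flange with a ring of 8 dark bolt holes, steel. 88 mm in diameter, 14 mm thick; above it a square boss 52 x 52 mm, 26 mm high, to grip by two flats (total height 40 mm). Bore 31 mm, keyway 15 mm wide reaching 21.5 mm from the axis. Origin: centre of the underside; z up along the bore, x from the axis to the keyway; flats lie along x and y. 0.35 kg, stands upright on the bench. Belongs on shaft_c. May be absent.
- gear_keyway (a point): Point in the gear's keyway, at (14, 0, 8) mm in the gear's frame, where the centre of its key lies once the gear is home. Absent with the gear.
- pulley_keyway (a point): Point in the pulley's keyway, at (14, 0, 8) mm in the pulley's frame, where the centre of its key lies once the pulley is home. Absent with the pulley.
- coupling_keyway (a point): Point in the coupling's keyway, at (14, 0, 8) mm in the coupling's frame, where the centre of its key lies once the coupling is home. Absent with the coupling.
- key_1: Loose square steel key, 12 x 12 x 76 mm, ends tapered over 3 mm; all four are alike, any will do. Origin: its centre; z along it, x and y square to its sides. Starts upright in the key block, upper 40 mm free. Standing in a shaft's slot its centre is at (14, 0, 8) mm in the shaft's frame and its top 4 mm above the shaft: hold it by its top end and drop it the last 15 to 20 mm.
- key_2: Loose square steel key, 12 x 12 x 76 mm, ends tapered over 3 mm; all four are alike, any will do. Origin: its centre; z along it, x and y square to its sides. Starts upright in the key block, upper 40 mm free. Standing in a shaft's slot its centre is at (14, 0, 8) mm in the shaft's frame and its top 4 mm above the shaft: hold it by its top end and drop it the last 15 to 20 mm.
- key_3: Loose square steel key, 12 x 12 x 76 mm, ends tapered over 3 mm; all four are alike, any will do. Origin: its centre; z along it, x and y square to its sides. Starts upright in the key block, upper 40 mm free. Standing in a shaft's slot its centre is at (14, 0, 8) mm in the shaft's frame and its top 4 mm above the shaft: hold it by its top end and drop it the last 15 to 20 mm.
- key_4: Loose square steel key, 12 x 12 x 76 mm, ends tapered over 3 mm; all four are alike, any will do. Origin: its centre; z along it, x and y square to its sides. Starts upright in the key block, upper 40 mm free. Standing in a shaft's slot its centre is at (14, 0, 8) mm in the shaft's frame and its top 4 mm above the shaft: hold it by its top end and drop it the last 15 to 20 mm.
- key_block: Fixed wooden block 50 x 134 x 40 mm (x, y, z) with four square pockets, 15 mm wide and 36 mm deep, 32 mm apart along its y, one key in each. Origin: centre of the underside.
- shaft_a: Fixed upright shaft, the one next to the locking knob, 28 mm in diameter, 42 mm high, on a square bearing block 64 x 64 x 34 mm. Origin: on the axis at the block's top face, where the hub's underside sits; z up, x from the axis to the key slot. Slot 14 mm wide, open at the top and outwards; below the seat it goes on as a 14 x 14 mm pocket 30 mm deep, centred 14 mm from the axis.
- shaft_b: Fixed upright shaft, the middle one of the three, 28 mm in diameter, 42 mm high, on a square bearing block 64 x 64 x 34 mm. Origin: on the axis at the block's top face, where the hub's underside sits; z up, x from the axis to the key slot. Slot 14 mm wide, open at the top and outwards; below the seat it goes on as a 14 x 14 mm pocket 30 mm deep, centred 14 mm from the axis.
- shaft_c: Fixed upright shaft, the one farthest from the locking knob, 28 mm in diameter, 42 mm high, on a square bearing block 64 x 64 x 34 mm. Origin: on the axis at the block's top face, where the hub's underside sits; z up, x from the axis to the key slot. Slot 14 mm wide, open at the top and outwards; below the seat it goes on as a 14 x 14 mm pocket 30 mm deep, centred 14 mm from the axis.
- plate: Fixed grey base plate of the drive, 90 x 440 x 14 mm (x, y, z), carrying the three bearing blocks with their shafts in a row (115 mm apart) and the locking knob at its +y end. Origin: centre of the underside.
- lock_knob (a joint): Angle of the locking knob, black, with a raised bar grip 53 x 14 mm, 32 mm high, on a round base. 0 at the anticlockwise stop (fully released), grows clockwise seen from above, end stop at 2.4 rad (fully locked); turns easily (0.05 N m) and stays where it is left. At 0 the bar lies along the plate's x. Starts between 0.8 and 1.5.
- lock_knob_grip (a point): Point on the knob's axis, at the height to grip the bar (7 mm below the bar's top, 51 mm above the bench); its x axis lies along the bar and turns with it.
Not all that is in view belongs to the job. What is shaped like the key_4 but pink is not meant.

How it is judged (in metres and radians):
On the way, in this order (a step that is already met when the one before it is completed fails the run):
1. the locking knob is fully released, at its anticlockwise end stop (value of joint lock_knob below 0.06 rad), for 0.2 s.
2. every hub on the bench is home on its own shaft with a key in its keyway (horizontal distance between gear and shaft_a below 0.004 m and z of gear in the frame of shaft_a below 0.004 m and angle between each of gear, pulley, coupling's own z axis and vertical below 0.06 rad and distance between any of key_1, key_2, key_3, key_4 and gear_keyway below 0.007 m and horizontal distance between pulley and shaft_b below 0.004 m and z of pulley in the frame of shaft_b below 0.004 m and distance between any of key_1, key_2, key_3, key_4 and pulley_keyway below 0.007 m and horizontal distance between coupling and shaft_c below 0.004 m and z of coupling in the frame of shaft_c below 0.004 m and distance between any of key_1, key_2, key_3, key_4 and coupling_keyway below 0.007 m), for 0.2 s.
3. the locking knob is at its clockwise end stop (value of joint lock_knob above 2.34 rad), for 0.2 s.
At the end, for the whole second after the job is handed in: Every hub present sits on its own shaft (gear: shaft_a, pulley: shaft_b, coupling: shaft_c) within 4 mm of the axis and of the seat, level within 0.06 rad, with a key in its keyway within 7 mm of its place; the locking knob was turned after that and stands at 2.34 rad or more (all of step 2 and value of joint lock_knob above 2.34 rad); the robot touches nothing.
It fails at once if the gear is pushed home on its shaft with no key in the slot (horizontal distance between gear and shaft_a below 0.005 m and z of gear in the frame of shaft_a below 0.006 m and distance between each of key_1, key_2, key_3, key_4 and gear_keyway above 0.025 m).
It fails at once if the pulley is pushed home on its shaft with no key in the slot (horizontal distance between pulley and shaft_b below 0.005 m and z of pulley in the frame of shaft_b below 0.006 m and distance between each of key_1, key_2, key_3, key_4 and pulley_keyway above 0.025 m).
It fails at once if the coupling is pushed home on its shaft with no key in the slot (horizontal distance between coupling and shaft_c below 0.005 m and z of coupling in the frame of shaft_c below 0.006 m and distance between each of key_1, key_2, key_3, key_4 and coupling_keyway above 0.025 m).
Of gear, pulley, coupling only 2 to 3 are there at a start; the rules pass over those that are not, and their reading is None.
At some moment in a run one of gear, pulley, coupling may be knocked a few centimetres aside while the robot is not near it.
It also fails if it takes over 210 s, if anything falls off the work surface, if the arm or the gripper's body presses on something with over 40 N, if the wrist force passes 120 N, or if a joint passes its speed limit or range.

ROBOT

A 7-joint arm with a two-finger parallel gripper is mounted at the origin on a cart in front of the work surface, level with it; the furniture and walls round the work are solid. World frame = base frame: x ahead of the robot, y to its left, z up, the work surface at z = 0. Lengths are in mm, angles in rad, forces in N, time in s.
With the tool pointing down it reaches from about 400 to 875 mm from the base axis. Payload 19.3 kg.
Tool frame: the origin (TCP) lies at the very end of the fingers, on their centre line; the grasp point (between the pads) lies 19 mm behind it (grip_point_offset is the z of the grasp point in the tool frame, in mm); z points along the fingers, y is the line along which they close (so a half turn about z gives the same grasp; the last joint's range is limited). The gripper opens to 85 mm and grips with 20 to 120 N. Pads are 22 mm wide; open, the fingers measure 114 mm over their backs; the gripper's body (76 mm by 85 mm) begins 54 mm behind the grasp point. The pads swing forward as they close: fully open they stand 13 mm farther back than shut.
Start: joints at [1.23, 0.521, -0.036, 1.599, 0.021, 1.021, -0.113], TCP at [167.161, -602.222, 205.991] pointing down, gripper open.
Joint ranges: [-2.91, 2.91], [-0.3, 2.13], [-1.5, 1.42], [0.17, 2.43], [-1.26, 4.41], [0.16, 1.93], [-2.52, 2.52]. Speed limits (rad/s): [1.89, 1.89, 2.39, 2.39, 3.01, 3.01, 3.01].

INTERFACE

Orientations are given as a 3x3 rotation matrix whose columns are the frame's x, y, z axes.
In Python, from workcell import movep, movel, goto_joints, open_gripper, clamp, wait, inverse_kinematics, read_state, camera, PlanningError, finish_job, grip_point_offset gives the robot as it stands. Calls block until the motion is done:
- movep(position, orientation): joint-space move of the TCP to a pose.
- movel(position, frame=None, max_speed=150, guard=None): straight line of the TCP; frame=None keeps the orientation; max_speed is the mean speed in mm/s. With guard (N) it stops when the force on the tool has changed by that much, and returns True; else False.
- goto_joints(angles): joint-space move.
- open_gripper() and clamp(): open the fingers fully, or close them until they stop; the grip force is fixed at half the most.
- wait(seconds).
- inverse_kinematics(position, orientation): joint angles nearest the present ones, or None.
- read_state(): the state.
- camera(name): name is "scene" or "top" or "wrist"; returns a dict with "image" (420x560x3 uint8, blue, green, red), "range_z" (420x560 float32, mm along the optical axis (not along the pixel's ray), 0 where there is no reading), "fx", "fy", "cx", "cy" (pixels), "cam_to_world" (4x4, takes a point from camera to world coordinates). Camera axes: x right, y up, looking along -z (the intrinsics and any distortion apply to the point x, -y, -z); pixel columns grow to the right and rows downward; lengths in mm; the calibration is good to about 2 mm. The wrist camera is an equidistant fisheye: a pixel r from the principal point sees the ray r / f radians off the axis. A picture is of the moment at which its call begins.
A pose or a line that the arm cannot do raises PlanningError and nothing moves.
- finish_job(): hands the job in; it is judged then, once.
The state is a dict: "time": time; "qpos": joint angles; "qvel": joint speeds; "joint_efforts": joint torques, N m; "eef_pos": TCP position; "tool_rot": TCP orientation; "ft_force": force on the tool from outside, world axes, zero at the start; "torque": the same for the moment, N m; "finger_gap": finger opening in mm; "gripper_force": force on a finger pad.
Only numpy, scipy, OpenCV 4.12 (cv2) and the standard library are available. Lean on these libraries where they do the work, as an engineer would, in place of code of your own. Each camera call takes 0.05 s, during which the arm holds its last target. There are 200 camera calls.

## Working session

There is one attempt and no reset: what is moved stays moved. The work goes in short steps, each a Python script; the robot and the scene stay as the last script left them, time stands still between calls to the robot, and variables do not carry over. Pictures are saved under pics/ and viewed, at most 14 in all, crops included, and the job is handed in when it is done.

```bash
ls; mkdir -p pics
python3 - <<'E'
from workcell import *
import cv2,numpy as np
for n in ("top","scene"):
    c=camera(n); cv2.imwrite(f"pics/{n}0.png",c["image"]); np.savez(f"{n}0.npz",**c)
    print(n,c["fx"],c["fy"],c["cx"],c["cy"],c["cam_to_world"].round(3).tolist(),[k for k in c])
s=read_state();print(s, grip_point_offset)
E
```

```text
pics
top 400.7412934160069 400.7412934160069 278.4150504385759 212.04147266560813 [[0.021, 0.982, -0.187, 341.672], [-1.0, 0.022, 0.002, -180.754], [0.006, 0.187, 0.982, 965.93], [0.0, 0.0, 0.0, 1.0]] ['image', 'range_z', 'fx', 'fy', 'cx', 'cy', 'cam_to_world']
scene 491.6812430221624 491.6812430221624 283.9626796763831 210.45847886164498 [[0.876, 0.262, -0.404, 96.275], [-0.481, 0.511, -0.712, -971.663], [0.02, 0.819, 0.574, 698.643], [0.0, 0.0, 0.0, 1.0]] ['image', 'range_z', 'fx', 'fy', 'cx', 'cy', 'cam_to_world']
{'time': 0.1, 'qpos': array([ 1.22976506,  0.52190832, -0.03633419,  1.59991697,  0.02120489,
        1.02114766, -0.11279163]), 'qvel': array([ 1.47263686e-03, -1.03732166e-03, -1.47964427e-03, -6.29178822e-05,
       -1.14907948e-03, -6.18183648e-04,  1.83469201e-03]), 'joint_efforts': array([ 4.31076041e-03, -9.28482985e+01,  1.98461361e+00, -3.70534015e+01,
        1.82960252e-02,  5.24068106e-03, -5.51078278e-05]), 'eef_pos': array([ 167.08961622, -601.91636937,  205.52414877]), 'tool_rot': array([[ 9.63547436e-01,  2.67537338e-01, -3.34416142e-04],
       [ 2.67537537e-01, -9.63546983e-01,  9.37258814e-04],
       [-7.14739371e-05, -9.92562198e-04, -9.99999505e-01]]), 'ft_force': array([ 0.26310685, -0.47819308, -0.14158824]), 'torque': array([-0.05471924, -0.00486992,  0.01751549]), 'gripper_force': 0.0, 'finger_gap': 85.39314729978128} -18.700000000000003
```

View pics/top0.png

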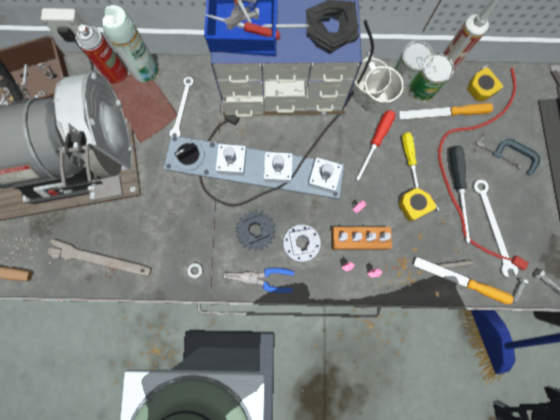

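View pics/scene0.png

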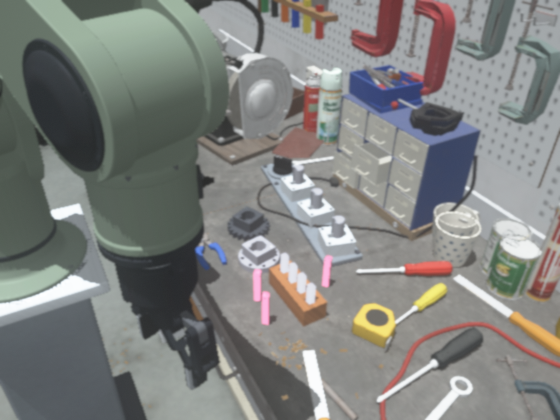

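Top picture: knob (188,152); shafts a (231,157), b (278,165) and c (325,172); toothed gear (255,230); flange with bolt holes = coupling (302,243); no pulley; key block (362,237) with four grey keys; pink lookalikes at (359,206), (347,264) and (374,270), to be left alone. A cable crosses the plate between shafts b and c.

```bash
cat > h.py <<'E'
from workcell import *
import cv2,numpy as np
def cloud(c,fish=False):
    v,u=np.mgrid[0:420,0:560].astype(float); z=c["range_z"].astype(float)
    x=(u-c["cx"])/c["fx"]; y=(v-c["cy"])/c["fy"]
    if fish:
        r=np.hypot(x,y)+1e-9; k=np.tan(np.minimum(r,1.4))/r; x,y=x*k,y*k
    P=np.stack([x*z,-y*z,-z,np.ones_like(z)],-1)
    W=(P@np.asarray(c["cam_to_world"]).T)[...,:3]; W[z<=0]=np.nan
    return W
def Rd(a):
    "tool down, tool y axis (closing line) at world angle a"
    y=np.array([np.cos(a),np.sin(a),0]); z=np.array([0,0,-1.]); return np.stack([np.cross(y,z),y,z],1)
E
python3 - <<'E'
from h import *
c=dict(np.load("top0.npz")); W=cloud(c)
for n,(u,v) in dict(knob=(188,152),a=(231,157),b=(278,165),cc=(325,172),gear=(255,230),coup=(302,243),blk=(362,237),bench=(320,215)).items():
    w=W[v-14:v+15,u-16:u+17].reshape(-1,3); w=w[np.isfinite(w[:,2])]
    t=w[:,2].max(); h=w[w[:,2]>t-12]; print(n,W[v,u].round(0),"top z",t.round(0),"centroid",h.mean(0).round(0),len(h))
# ortho-ish enlarged
cv2.imwrite("pics/top1.png",cv2.resize(c["image"][130:290,160:410],(800,512),interpolation=cv2.INTER_CUBIC))
E
```

```text
knob [658.  36.  50.] top z 62.0 centroid [660.  43.  57.] 140
a [638. -70.  78.] top z 93.0 centroid [646. -66.  89.] 107
b [ 621. -179.   79.] top z 93.0 centroid [ 629. -179.   89.] 107
cc [ 607. -288.   80.] top z 93.0 centroid [ 612. -292.   88.] 104
gear [ 480. -127.   -1.] top z 45.0 centroid [ 478. -128.   39.] 333
coup [ 451. -241.    3.] top z 45.0 centroid [ 450. -240.   39.] 344
blk [ 463. -378.   43.] top z 83.0 centroid [ 462. -372.   78.] 83
bench [ 522. -285.   -3.] top z 43.0 centroid [ 483. -310.   39.] 12
```

View pics/top1.png

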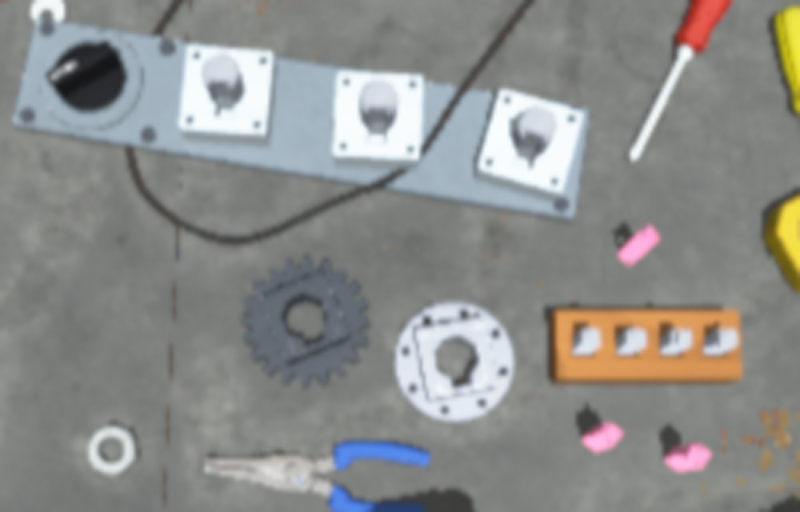

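The crop shows the gear at left and the coupling with its keyway low-right of the bore. The slots of all three shafts face roughly toward the robot, and the grey keys in the orange block are the right ones. Heights fit (shaft tops about 90, hub tops about 40, key tops about 80). Next, wrist views over the knob and shafts, and over the hubs and keys.

Run:
```python
from h import *
for i,p in enumerate([(465,-185,260),(465,-370,260),(600,-70,280),(590,-290,280)]):
    movep(p,Rd(-1.3)); wait(0.3)
    c=camera("wrist"); np.savez(f"w{i}.npz",**c); cv2.imwrite(f"pics/w{i}.png",c["image"])
    W=cloud(c,True); print(i,c["fx"],c["cx"],c["cy"],c["cam_to_world"].round(2).tolist(), W[210,280].round(0),W[150,280].round(0))
im=[cv2.resize(cv2.imread(f"pics/w{i}.png"),(400,300)) for i in range(4)]
cv2.imwrite("pics/mosaic.png",np.vstack([np.hstack(im[:2]),np.hstack(im[2:])]))
print(read_state()["time"])
```

```text
0 325.19226210127806 278.6128854581157 206.09489535247306 [[0.27, 0.92, 0.3, 541.27], [-0.96, 0.25, 0.08, -164.3], [0.0, -0.31, 0.95, 427.19], [0.0, 0.0, 0.0, 1.0]] [ 404. -205.    0.] [ 484. -182.   -1.]
1 325.19226210127806 278.6128854581157 206.09489535247306 [[0.27, 0.92, 0.3, 541.57], [-0.96, 0.26, 0.08, -348.25], [0.0, -0.31, 0.95, 427.51], [0.0, 0.0, 0.0, 1.0]] [ 403. -389.   -2.] [ 489. -365.   31.]
2 325.19226210127806 278.6128854581157 206.09489535247306 [[0.27, 0.92, 0.3, 676.26], [-0.96, 0.25, 0.08, -49.73], [0.0, -0.31, 0.95, 447.24], [0.0, 0.0, 0.0, 1.0]] [532. -92.  -1.] [622. -67.  46.]
3 325.19226210127806 278.6128854581157 206.09489535247306 [[0.27, 0.92, 0.3, 666.58], [-0.96, 0.26, 0.08, -268.05], [0.0, -0.31, 0.95, 447.42], [0.0, 0.0, 0.0, 1.0]] [ 522. -311.   -0.] [ 619. -283.   89.]
6.2667
```

View pics/mosaic.png

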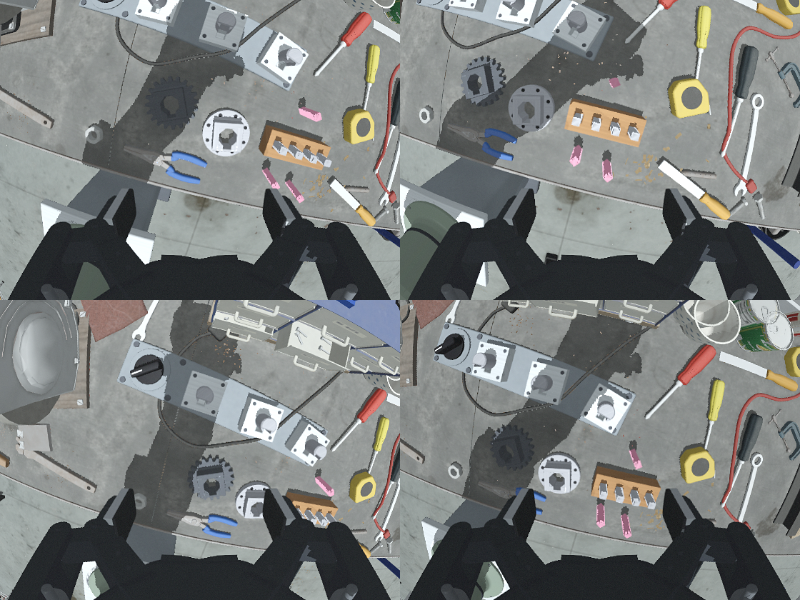

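The mosaic shows all targets clear, with nothing moved: gear, coupling, the four grey keys in the block, and the knob bar roughly along plate y. I'll fit templates to the depth data.

```bash
cat > fit.py <<'E'
from h import *
from scipy.optimize import differential_evolution as DE
def box(x,y,cx,cy,hx,hy): return np.maximum(abs(x-cx)-hx,abs(y-cy)-hy)   # sdf, <0 inside
T=dict(
 hub=lambda x,y: np.maximum(box(x,y,0,0,26,26),-np.minimum(np.hypot(x,y)-15.5,box(x,y,10.75,0,10.75,7.5))),
 shaft=lambda x,y: np.maximum(np.hypot(x,y)-14,-box(x,y,17,0,10,7)),
 bar=lambda x,y: box(x,y,0,0,26.5,7),
 keys=lambda x,y: np.min([box(x,y,0,k,6-1.5,6-1.5) for k in (-48,-16,16,48)],0))
def fit(c,kind,p0,top,R,amin,amax,tol=6,fish=True):
    """pose (x,y,yaw) of a flat top face at height top: labels every ray by whether it hits that face"""
    W=cloud(c,fish); o=np.asarray(c["cam_to_world"])[:3,3]
    v,u=np.mgrid[0:420,0:560]; d=W-o; s=(top-o[2])/d[...,2]
    Q=o+d*s[...,None]; m=np.isfinite(Q[...,0])&(np.hypot(Q[...,0]-p0[0],Q[...,1]-p0[1])<R)
    q=Q[m][:,:2]; lab=abs(W[m][:,2]-top)<tol
    def cost(p):
        e=q-p[:2]; C,S=np.cos(p[2]),np.sin(p[2]); f=T[kind](e[:,0]*C+e[:,1]*S,-e[:,0]*S+e[:,1]*C)
        return np.mean((1/(1+np.exp(np.clip(f/.7,-30,30)))-lab)**2)
    b=[(p0[0]-15,p0[0]+15),(p0[1]-15,p0[1]+15),(amin,amax)]
    r=DE(cost,b,seed=1,popsize=20,tol=1e-6); return r.x,r.fun,lab.mean(),np.median(W[m][lab][:,2])
E
cat > m.py <<'E'
from fit import *
w=[dict(np.load(f"w{i}.npz")) for i in range(4)]
pi=np.pi
def go(n,i,*a):
    r=fit(w[i],*a); print(n,i,r[0].round(1)[:2],round(float(np.degrees(r[0][2])),1),"cost %.3f lab %.2f z %.1f"%r[1:])
for i in (2,3): go("bar",i,"bar",(656,40),58,32,-pi/2,pi/2)
for i in (2,3): go("a",i,"shaft",(642,-68),90,26,-pi,pi)
for i in (2,3): go("b",i,"shaft",(625,-179),90,26,-pi,pi)
for i in (0,3): go("c",i,"shaft",(608,-290),90,26,-pi,pi)
for i in (0,1,2): go("gear",i,"hub",(478,-128),40,42,-pi,pi)
for i in (0,1,3): go("coup",i,"hub",(450,-240),40,42,-pi,pi)
for i in (0,1,3): go("keys",i,"keys",(460,-374),80,72,-pi/4,pi/4)
E
python3 m.py
```

```text
bar 2 [663.6  41.1] -57.8 cost 0.012 lab 0.23 z 57.2
bar 3 [663.   38.8] -58.2 cost 0.014 lab 0.25 z 56.8
a 2 [647.4 -66.6] 175.9 cost 0.014 lab 0.25 z 89.1
a 3 [647.2 -69.2] 175.5 cost 0.019 lab 0.27 z 88.9
b 2 [ 630.9 -179.4] 179.2 cost 0.016 lab 0.26 z 89.1
b 3 [ 630.4 -181.5] -178.0 cost 0.015 lab 0.26 z 89.0
c 0 [ 612.4 -292.7] 166.7 cost 0.016 lab 0.26 z 89.1
c 3 [ 613.9 -293.9] 164.7 cost 0.014 lab 0.26 z 89.0
gear 0 [ 479.8 -129.9] -155.9 cost 0.020 lab 0.33 z 39.2
gear 1 [ 479.8 -131.6] -155.5 cost 0.027 lab 0.37 z 39.1
gear 2 [ 481.5 -128.8] -155.7 cost 0.022 lab 0.36 z 39.2
coup 0 [ 451.9 -240.6] -168.1 cost 0.020 lab 0.34 z 39.3
coup 1 [ 452.1 -242.2] -168.2 cost 0.022 lab 0.35 z 39.2
coup 3 [ 453.6 -241.7] -168.1 cost 0.028 lab 0.37 z 39.1
keys 0 [ 464.9 -378.5] 1.5 cost 0.020 lab 0.05 z 78.3
keys 1 [ 464.5 -380.6] 1.2 cost 0.016 lab 0.04 z 78.6
keys 3 [ 466.3 -379.7] 0.9 cost 0.018 lab 0.04 z 78.3
```

Fits agree across views and with the stated geometry (shaft spacing about 114 mm; bar at −58° against plate −8.6°, so the knob is at about 0.86 rad). Next I'll calibrate the wrist-camera bias with two opposed views over shaft a, and check yaw ranges at the key spots.

Run:
```python
from fit import *
for n,p in dict(knob=(663,40,32),a=(647,-68,90),c=(613,-293,90),gear=(480,-130,20),coup=(452,-241,20),keys=(465,-380,60)).items():
    ok=[d for d in range(-180,180,15) if inverse_kinematics(p,Rd(np.radians(d))) is not None]
    print(n,ok)
from math import radians as r
res=[]
for d in (-90,90):
    try: movep((645,-69,220),Rd(r(d)))
    except PlanningError as e: print(d,e); continue
    wait(.4); c=camera("wrist"); s=read_state()
    x=fit(c,"shaft",(647,-68),90,26,-3.14,3.14); print(d,x[0].round(2),x[1:],s["eef_pos"].round(2),s["qpos"].round(2));
```

```text
knob [-180, -165, -150, -135, -120, -105, -90, -75, -60, -45, -30, -15, 0, 15, 30, 45, 60, 75, 90, 105, 120, 135, 150, 165]
a [-180, -165, -150, -135, -120, -105, -90, -75, -60, -45, -30, -15, 0, 15, 30, 45, 60, 75, 90, 105, 120, 135, 150, 165]
c [-180, -165, -150, -135, -120, -105, -90, -75, -60, -45, -30, -15, 0, 15, 30, 45, 60, 75, 90, 105, 120, 135, 150, 165]
gear [-180, -165, -150, -135, -120, -105, -90, -75, -60, -45, -30, -15, 0, 15, 30, 45, 60, 75, 90, 105, 120, 135, 150, 165]
coup [-180, -165, -150, -135, -120, -105, -90, -75, -60, -45, -30, -15, 0, 15, 30, 45, 60, 75, 90, 105, 120, 135, 150, 165]
keys [-180, -165, -150, -135, -120, -105, -90, -75, -60, -45, -30, -15, 0, 15, 30, 45, 60, 75, 90, 105, 120, 135, 150, 165]
-90 [647.73 -66.63   3.1 ] (np.float64(0.01278580173627898), np.float64(0.2553657468243539), np.float64(89.15360320662018)) [644.98 -69.36 220.06] [ 0.15  0.55 -0.2   1.51  0.12  1.09 -1.65]
90 [647.76 -66.7    3.09] (np.float64(0.013241348304570017), np.float64(0.25874125874125875), np.float64(89.1188769197571)) [645.02 -69.01 220.01] [ 0.15  0.55 -0.2   1.51  0.12  1.09 -1.65]
```

movep treats half turns as equal, so I'll turn joint 7 directly for the opposed view.

Run:
```python
from fit import *
q=read_state()["qpos"]; q[6]+=np.pi; goto_joints(q); wait(.4)
c=camera("wrist"); s=read_state(); x=fit(c,"shaft",(647,-68),90,26,-3.14,3.14); print(x[0].round(2),x[1:],s["eef_pos"].round(2),s["tool_rot"].round(2).tolist(),s["qpos"].round(2),s["time"])
```

```text
[646.39 -66.89   3.09] (np.float64(0.013731827145967254), np.float64(0.2575088339222615), np.float64(89.19622588192397)) [645.04 -68.98 220.02] [[-1.0, -0.0, 0.0], [-0.0, 1.0, -0.0], [-0.0, -0.0, -1.0]] [ 0.15  0.55 -0.2   1.51  0.12  1.09  1.49] 11.5583
```

Camera bias is tiny (about 0.7 mm along tool x). Now the knob.

```bash
cat >> fit.py <<'E'
B=np.array([.67,-.12])
TOP=dict(hub=40,shaft=90,bar=58,keys=80)
PI=np.pi
def yaw(): R=read_state()["tool_rot"]; return np.arctan2(R[1,1],R[0,1])
def look(kind,p,top=None,R=None,a=(-PI,PI),deg=-90,h=130):
    "stand over p, measure pose of the face, bias removed"
    top=top or TOP[kind]; movep((p[0],p[1],top+h),Rd(np.radians(deg))); wait(.3)
    c=camera("wrist"); M=read_state()["tool_rot"]
    x=fit(c,kind,p,top,R or dict(hub=42,shaft=26,bar=32,keys=72)[kind],*a)
    x[0][:2]-=M[:2,:2]@B; print(kind,x[0][:2].round(2),"deg %.2f cost %.3f lab %.2f z %.1f"%(np.degrees(x[0][2]),*x[1:])); return x[0]
def turn(dq):
    q=read_state()["qpos"]; q[6]+=dq; goto_joints(q)
E
python3 - <<'E'
from fit import *
movep((663,40,190),Rd(np.radians(-90)))
k=look("bar",(663,40),a=(-PI/2,PI/2),deg=-90)
R=Rd(k[2]-PI/2)
movep((k[0],k[1],110),R); print("q7",read_state()["qpos"][6],np.degrees(yaw()))
print(movel((k[0],k[1],33),max_speed=80,guard=15)); s=read_state(); print(s["eef_pos"].round(1))
clamp(); s=read_state(); print(s["finger_gap"],s["ft_force"].round(1),s["torque"].round(2))
b=np.degrees(yaw())+90; tgt=-8.6+1.5
d=np.radians(tgt-b); print("bar",b,"turn",d)
y0=yaw(); turn(-d*.9); print(np.degrees(yaw()-y0), read_state()["torque"].round(2),read_state()["ft_force"].round(1))
E
```

```text
bar [663.46  42.05] deg -57.76 cost 0.012 lab 0.23 z 57.1
q7 -1.8529792337365587 -147.60950643279526
False
[663.7  42.   33.5]
0.2674745356299615 [ 0.2  0.5 -0.4] [0.02 0.02 0.  ]
bar -57.75736828806808 turn 0.8841378670221512Traceback (most recent call last):
  File "<stdin>", line 10, in <module>
  File "fit.py", line 31, in turn
    q=read_state()["qpos"]; q[6]+=dq; goto_joints(q)
                                      ~~~~~~~~~~~^^^
workcell.PlanningError: the arm cannot take that pose within its joint ranges
```

Run:
```python
from fit import *
s=read_state(); print(s["finger_gap"],s["gripper_force"],s["eef_pos"],s["qpos"].round(2))
a=camera("wrist")["image"];b=camera("scene")["image"]; 
cv2.imwrite("pics/k1.png",np.hstack([cv2.resize(a[80:380,130:430],(400,400)),cv2.resize(b[60:260,180:380],(400,400))]))
```

```text
0.2674745356299615 0.0 [663.45501149  42.08051079  32.95794498] [-0.76  1.22  1.21  1.64 -1.22  1.21 -1.83]
```

View pics/k1.png

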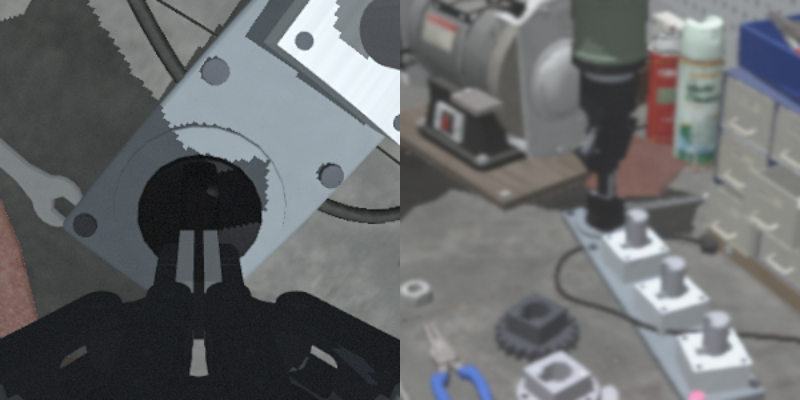

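Run:
```python
from fit import *
c=camera("wrist"); W=cloud(c,True); a=c["image"][180:340,200:370]
g=(255*(a/255.)**.4).astype(np.uint8); z=np.nan_to_num(W[180:340,200:370,2]); zi=cv2.applyColorMap(np.clip(z*2,0,255).astype(np.uint8),cv2.COLORMAP_JET)
cv2.imwrite("pics/k2.png",np.hstack([cv2.resize(g,(400,376)),cv2.resize(zi,(400,376),interpolation=0)]))
print(W[200:300:8,284,2].round(0)); print(W[225:270:6,250:320:6,2].round(0))
```

```text
[27. 40. 52. 57. 58. 57. 57. 66. 73. 81. 88. 93. 94.]
[[29. 27. 27. 57. 58. 56. 58. 56. 27. 27. 27. 28.]
 [27. 28. 28. 57. 58. 57. 57. 56. 27. 27. 27. 28.]
 [27. 27. 26. 57. 57. 59. 57. 56. 27. 27. 28. 27.]
 [27. 27. 27. 57. 57. 57. 57. 57. 27. 27. 27. 28.]
 [27. nan 27. 57. 58. 57. 58. 56. 28. 26. 27. 28.]
 [27. 27. 27. 64. 65. 65. 65. 64. 27. 28. 27. 27.]
 [27. 27. 27. 71. 70. 69. 71. 70. 27. 27. 28. 27.]
 [69. 68. 68. 76. 76. 77. 75. 76. 68. 68. 27. 21.]]
```

View pics/k2.png

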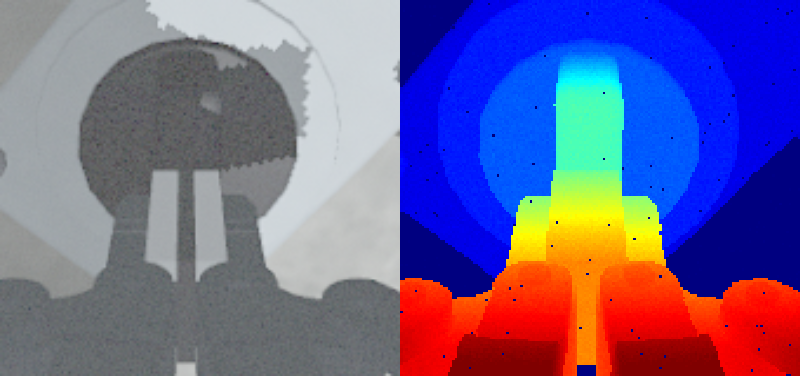

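Run:
```python
from fit import *
s=read_state(); c=camera("wrist"); W=cloud(c,True); R=s["tool_rot"]
L=(W-s["eef_pos"])@R
for u in (252,270,284,300,316):
    print(u,[(r,*L[r,u].round(0).astype(int)) for r in range(236,300,8) if np.isfinite(L[r,u,0])])
q=s["qpos"]
from workcell import *
```

```text
252 [(236, np.int64(5), np.int64(-16), np.int64(6)), (244, np.int64(0), np.int64(-16), np.int64(6)), (252, np.int64(-5), np.int64(-16), np.int64(5)), (260, np.int64(-10), np.int64(-16), np.int64(5)), (268, np.int64(8), np.int64(-12), np.int64(-38)), (276, np.int64(8), np.int64(-12), np.int64(-45)), (284, np.int64(7), np.int64(-12), np.int64(-50)), (292, np.int64(12), np.int64(-10), np.int64(-65))]
270 [(236, np.int64(18), np.int64(-4), np.int64(-25)), (244, np.int64(14), np.int64(-5), np.int64(-24)), (252, np.int64(11), np.int64(-4), np.int64(-28)), (260, np.int64(11), np.int64(-4), np.int64(-37)), (268, np.int64(11), np.int64(-4), np.int64(-44)), (276, np.int64(11), np.int64(-4), np.int64(-51)), (284, np.int64(11), np.int64(-4), np.int64(-56)), (292, np.int64(10), np.int64(-4), np.int64(-61))]
284 [(236, np.int64(18), np.int64(2), np.int64(-24)), (244, np.int64(14), np.int64(2), np.int64(-25)), (252, np.int64(11), np.int64(2), np.int64(-27)), (260, np.int64(11), np.int64(2), np.int64(-36)), (268, np.int64(12), np.int64(2), np.int64(-45)), (276, np.int64(12), np.int64(2), np.int64(-5
[... 187 characters left out ...]
 np.int64(6)), (252, np.int64(-5), np.int64(12), np.int64(6)), (260, np.int64(-11), np.int64(12), np.int64(6)), (268, np.int64(7), np.int64(9), np.int64(-37)), (276, np.int64(7), np.int64(9), np.int64(-44)), (284, np.int64(7), np.int64(9), np.int64(-51)), (292, np.int64(13), np.int64(7), np.int64(-66))]
316 [(236, np.int64(5), np.int64(21), np.int64(6)), (244, np.int64(0), np.int64(21), np.int64(5)), (252, np.int64(-5), np.int64(22), np.int64(5)), (260, np.int64(-10), np.int64(22), np.int64(5)), (268, np.int64(-20), np.int64(23), np.int64(13)), (276, np.int64(-27), np.int64(24), np.int64(14)), (284, np.int64(-36), np.int64(25), np.int64(20)), (292, np.int64(-52), np.int64(27), np.int64(34))]
```

Run:
```python
from fit import *
open_gripper(); s=read_state(); print(s["finger_gap"],s["ft_force"].round(1),s["eef_pos"].round(1),s["time"])
k=look("bar",(663,42),a=(-PI/2,PI/2),deg=-90,h=110)
movep((k[0],k[1],100),Rd(k[2]-PI/2)); 
q=read_state()["qpos"]; print(q.round(2))
movel((k[0],k[1],30),max_speed=80,guard=15); s=read_state(); print(s["eef_pos"].round(1),s["ft_force"].round(1))
clamp(); 
for i in range(3): s=read_state(); print(s["finger_gap"],s["gripper_force"],s["ft_force"].round(1)); wait(.3)
```

```text
85.41318502664966 [ 0.3  0.1 -0.4] [663.5  42.1  33. ] 18.1083
bar [663.57  42.06] deg -57.81 cost 0.012 lab 0.23 z 57.1
[-0.78  1.18  1.32  1.61 -1.17  1.32 -1.85]
[663.8  42.   30.5] [ 0.3  0.1 -0.5]
11.026442327850921 58.63719284534454 [-4.2 -0.3  5.6]
10.803717852301151 58.64051163196564 [-4.3 -0.3  4.8]
11.024421635041804 58.641536235809326 [-3.4  0.   5.4]
```

The first clamp hadn't caught the bar, but this one has. Joint 7 needs the opposite half-turn grip to turn anticlockwise.

Run:
```python
from fit import *
open_gripper(); p=read_state()["eef_pos"]; movel((663.5,42.05,100)); turn(PI); movel((663.5,42.05,31),max_speed=80,guard=15)
clamp(); s=read_state(); print(s["finger_gap"],s["gripper_force"],s["eef_pos"].round(1))
for d in (.6,.2,.085):
    turn(-d); wait(.2); s=read_state(); print(np.degrees(yaw())-90,s["finger_gap"],s["torque"].round(2),s["ft_force"].round(1))
open_gripper(); movel((663.5,42.05,150))
k=look("bar",(663,42),a=(-PI/2,PI/2),deg=-90,h=110); print(read_state()["time"])
```

```text
9.898220352979846 58.69464933872223 [663.3  41.8  31.3]
-92.12495295346257 10.089998712276794 [-0.14  1.21 -0.01] [-5.8 -0.9  4. ]
-103.29037582114505 10.286768120039033 [-0.    1.18  0.05] [-5.  -0.1  4. ]
-108.02254612392477 10.132275631573563 [-0.03  1.08 -0.01] [-4.4 -0.9  3.5]
bar [663.63  42.  ] deg 71.92 cost 0.013 lab 0.23 z 57.1
33.6583
```

q7 positive is anticlockwise, so I turned the wrong way (harmless, the knob is now at 1.74). Turning back the other way.

Run:
```python
from fit import *
p=(663.55,42.0); movep((*p,110),Rd(np.radians(71.95-90))); q=read_state()["qpos"]; print(q.round(2))
if q[6]>.7: turn(-PI)
movel((*p,31),max_speed=80,guard=15); clamp(); s=read_state(); print(s["finger_gap"],s["gripper_force"],s["qpos"][6])
tot=np.radians(108.05-8.6)
for d in (tot-.1,.07,.03,.025):
    turn(d); wait(.2); s=read_state(); print(np.degrees(yaw())-90,s["finger_gap"],s["torque"].round(2),s["ft_force"].round(1))
open_gripper(); movel((*p,150))
k=look("bar",(663,42),a=(-PI/2,PI/2),deg=-90,h=110); print(read_state()["time"])
```

```text
[-0.67  0.9   0.92  1.6  -0.8   1.05  0.17]
10.546872601915396 58.68698179721832 0.22161636083452485
-14.359747617336168 10.1795143260531 [ 0.08  0.92 -0.04] [-3.3  0.4  5. ]
-10.42581001064481 10.158348189379723 [ 0.13  0.84 -0.01] [-3.   1.8  5.1]
-8.748101870929332 10.13517487948423 [ 0.12  0.86 -0.05] [-4.6  0.8  5.2]
-7.34321515672498 10.247907679998564 [ 0.24  0.91 -0.14] [-4.4  0.6  5.2]
bar [663.57  41.99] deg -8.33 cost 0.012 lab 0.23 z 57.2
44.1167
```

The knob is at its released stop (bar −8.3° against plate −8.6°). Now the keys: measure the block close up and check the clearance to the pink pieces.

Run:
```python
from fit import *
c=dict(np.load("w1.npz")); W=cloud(c,True); im=c["image"].astype(int)
m=((im[...,2]-im[...,1]>50)&(im[...,0]-im[...,1]>20)&np.isfinite(W[...,2])).astype(np.uint8)
n,l,st,_=cv2.connectedComponentsWithStats(m)
for i in range(1,n):
    if st[i,4]>30:
        w=W[l==i]; print("pink",np.median(w,0).round(0),"x",np.nanpercentile(w[:,0],[5,95]).round(0),"y",np.nanpercentile(w[:,1],[5,95]).round(0),"zmax",np.nanpercentile(w[:,2],98).round(0))
look("shaft",(613,-293)); 
b=look("keys",(465,-380),a=(-.3,.3)); C,S=np.cos(b[2]),np.sin(b[2])
print([(b[0]-S*k,b[1]+C*k) for k in (48,16,-16,-48)],read_state()["qpos"].round(2),read_state()["time"])
```

```text
pink [ 399. -344.   62.] x [395. 404.] y [-352. -339.] zmax 76.0
pink [ 387. -405.   50.] x [383. 391.] y [-413. -400.] zmax 76.0
shaft [ 613.25 -294.28] deg 165.21 cost 0.013 lab 0.26 z 89.1
keys [ 464.03 -381.13] deg 1.25 cost 0.016 lab 0.04 z 78.5
[(np.float64(462.98603321557187), np.float64(-333.1443657629568)), (np.float64(463.6848356731917), np.float64(-365.13673477691424)), (np.float64(464.38363813081145), np.float64(-397.12910379087174)), (np.float64(465.08244058843127), np.float64(-429.1214728048292))] [-0.13  0.93  1.36  1.7  -0.94  1.33 -0.15] 46.8333
```

```bash
cat >> fit.py <<'E'
def key_to(k,kd,sh):
    "k: key xy, kd: its yaw; sh: shaft pose. Pick key, put it in the slot"
    open_gripper(); movep((*k,150),Rd(kd)); movel((*k,64),max_speed=120,guard=15)
    clamp(); s=read_state(); print("grip",s["finger_gap"],s["gripper_force"],s["eef_pos"].round(1))
    if s["finger_gap"]<5: print("missed"); open_gripper(); movel((*k,150)); return False
    movel((*k,190)); a=sh[2]; 
    a=(a-kd+PI/2)%PI-PI/2+kd; t=(sh[0]+14*np.cos(sh[2]),sh[1]+14*np.sin(sh[2]))
    movep((*t,190),Rd(a)); print("held",read_state()["finger_gap"]); movel((*t,152),max_speed=80)
    hit=movel((*t,96),max_speed=40,guard=12); s=read_state(); print("hit",hit,s["eef_pos"].round(1),s["ft_force"].round(1),np.degrees(yaw()),s["time"])
    return not hit
E
python3 - <<'E'
from fit import *
c=dict(np.load("top0.npz")); print("pink3",cloud(c)[200:213:3,352:366:3].round(0).tolist()[1:4])
print(key_to((465.1,-429.1),np.radians(1.25),(647.07,-66.77,np.radians(177.2))))
E
```

```text
pink3 [[[552.0, -363.0, 3.0], [553.0, -372.0, -2.0], [553.0, -379.0, -0.0], [536.0, -370.0, 78.0], [536.0, -376.0, 78.0]], [[546.0, -364.0, -3.0], [545.0, -371.0, 1.0], [533.0, -367.0, 57.0], [530.0, -370.0, 74.0], [531.0, -378.0, 70.0]], [[538.0, -364.0, -0.0], [534.0, -368.0, 19.0], [530.0, -370.0, 41.0], [533.0, -380.0, 26.0], [539.0, -394.0, -2.0]]]
grip 0.15092627725394575 0.0 [ 465.1 -429.1   64. ]
missed
False
```

Run:
```python
from fit import *
b=look("keys",(464,-381),a=(-.3,.3)); print(read_state()["time"])
c=camera("wrist"); cv2.imwrite("pics/keys1.png",cv2.resize(c["image"][60:270,140:420],(800,600)))
```

```text
keys [ 464.08 -381.17] deg 1.20 cost 0.015 lab 0.04 z 78.6
53.2167
```

View pics/keys1.png

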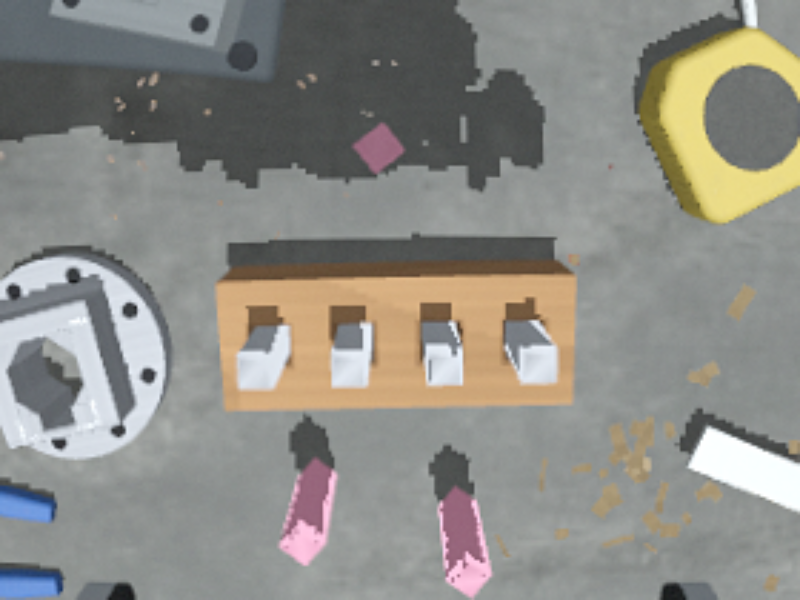

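The keys are untouched. The pads only bite when the grasp point is several mm below the top (as at the knob: 33 missed, 31 held), so I'll grip deeper (TCP 52) and drop from TCP 91.

```bash
sed -i 's/movel((\*k,64)/movel((*k,52)/; s/movel((\*t,152)/movel((*t,146)/; s/movel((\*t,96)/movel((*t,91)/' fit.py
python3 - <<'E'
from fit import *
print(key_to((465.1,-429.1),np.radians(1.25),(647.07,-66.77,np.radians(177.2))))
E
```

```text
grip 6.5317512166625 51.74509248230606 [ 465.1 -429.2   52.1]
held 6.532335742502049
hit False [633.2 -66.1  91.2] [ 0.7 -1.2 -0.1] -2.8014759709981694 61.2917
True
```

```bash
cat >> fit.py <<'E'
T["sq"]=lambda x,y: box(x,y,0,0,5,5)
def drop_check(sh):
    open_gripper(); p=read_state()["eef_pos"]; movel((p[0],p[1],175)); wait(.2)
    c=camera("wrist"); M=read_state()["tool_rot"]; W=cloud(c,True); t=np.array([sh[0]+14*np.cos(sh[2]),sh[1]+14*np.sin(sh[2])])
    w=W[np.hypot(W[...,0]-t[0],W[...,1]-t[1])<5]; print("key top z",np.percentile(w[:,2],[10,50,90]).round(1),"(want ~93)",len(w),read_state()["time"])
E
python3 - <<'E'
from fit import *
drop_check((647.07,-66.77,np.radians(177.2)))
g=look("hub",(480,-130)); print(read_state()["time"])
E
```

```text
key top z [92.5 93.4 94.1] (want ~93) 117 62.9917
hub [ 479.21 -129.52] deg -155.46 cost 0.018 lab 0.35 z 39.4
64.3667
```

The key stands on the bottom of shaft a's slot. Now the gear.

```bash
cat >> fit.py <<'E'
def hub_to(g,sh,off=-PI/2):
    a=(g[2]-off+PI/4)%(PI/2)-PI/4+off; d=(sh[2]-g[2]+PI)%(2*PI)-PI   # tool yaw nearest off on the flats
    open_gripper(); movep((g[0],g[1],110),Rd(a)); movel((g[0],g[1],10),max_speed=120,guard=15)
    clamp(); s=read_state(); print("grip",s["finger_gap"],s["gripper_force"],s["eef_pos"].round(1))
    if s["finger_gap"]<35: print("missed"); return False
    movel((g[0],g[1],180)); y0=yaw()
    movep((sh[0],sh[1],180),Rd(a+d)); print("held",read_state()["finger_gap"],"turned",np.degrees(yaw()-y0),"want",np.degrees(d))
    return abs((yaw()-y0-d+PI)%(2*PI)-PI)<.1
def seat(sh):
    movel((sh[0],sh[1],112),max_speed=100)
    hit=movel((sh[0],sh[1],59),max_speed=30,guard=12); s=read_state(); print("hit",hit,s["eef_pos"].round(1),s["ft_force"].round(1),s["torque"].round(2),s["time"]); return hit
E
python3 - <<'E'
from fit import *
sh=(647.07,-66.77,np.radians(177.2))
if hub_to((479.21,-129.52,np.radians(-155.46)),sh): seat(sh)
E
```

```text
grip 47.804670646429386 58.06752383708954 [ 479.5 -129.4   10.9]
held 0.24000917593275206 turned -27.344077488480917 want -27.34000000000003
hit True [647.1 -66.7  64.8] [-2.3  1.4 11.1] [ 0.33  0.52 -0.01] 70.8417
```

The gear slipped out on the lift. The closed fingers met the shaft/key top (90–94) at TCP 65, and the knob view showed the same, so the real fingertips seem to be about 25 mm behind the reported TCP. I'll measure that and find the gear.

Run:
```python
from fit import *
movel((647,-67,200)); movep((560,-140,260),Rd(-PI/2)); wait(.3)
s=read_state(); c=camera("wrist"); L=(cloud(c,True)-s["eef_pos"])@s["tool_rot"]
m=(abs(L[...,1])<9)&(abs(L[...,0])<20)&(L[...,2]<15)&(L[...,2]>-60); print("closed: tip z in tool",np.nanpercentile(L[m][:,2],[90,97,99.5]).round(1),m.sum(), s["finger_gap"])
open_gripper(); c=camera("wrist"); L=(cloud(c,True)-s["eef_pos"])@s["tool_rot"]
m=(abs(L[...,1])<65)&(abs(L[...,0])<20)&(L[...,2]<15)&(L[...,2]>-70); print("open: ",np.nanpercentile(L[m][:,2],[90,97,99.5]).round(1),m.sum())
cv2.imwrite("pics/after.png",c["image"]); W=cloud(c,True); print(read_state()["time"])
```

```text
closed: tip z in tool [-32.7 -29.5 -27.9] 1381 -0.1580601622107008
open:  [-44.3 -40.8 -38.8] 3667
73.6583
```

View pics/after.png

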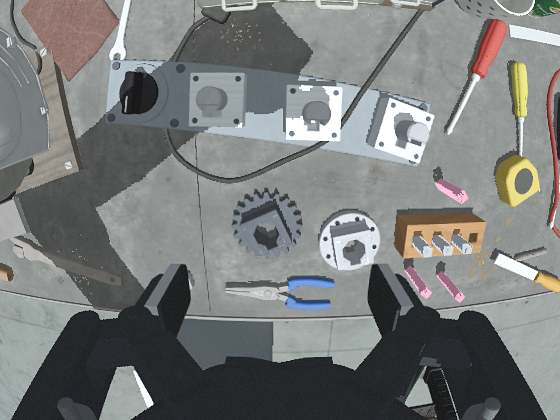

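Confirmed: the fingertips end about 27 mm short of the reported TCP, so I'll correct every grip height. The picture shows the gear standing on the bench at (267,228), the key in shaft a, and three keys left in the block. Retrying the gear.

```bash
sed -i 's/movel((g\[0\],g\[1\],10)/movel((g[0],g[1],-16)/; s/movel((sh\[0\],sh\[1\],112)/movel((sh[0],sh[1],84)/; s/movel((sh\[0\],sh\[1\],59)/movel((sh[0],sh[1],33)/; s/movel((\*k,52)/movel((*k,32)/; s/return abs((yaw/return read_state()["finger_gap"]>35 and abs((yaw/; s/movel((\*t,146)/movel((*t,126)/; s/movel((\*t,91)/movel((*t,66)/' fit.py
python3 - <<'E'
from fit import *
sh=(647.07,-66.77,np.radians(177.2))
g=look("hub",(480,-130)); 
ok=hub_to(g,sh); print(ok)
if ok:
    c=camera("wrist"); np.savez("held.npz",**c)
    seat(sh)
E
```

```text
hub [ 476.18 -123.41] deg -155.42 cost 0.018 lab 0.34 z 39.3
grip 51.23616725940538 122.60785795748234 [ 476.7 -123.3  -14.7]
held 51.347319351252395 turned -27.378288459494826 want -27.377827186070398
True
hit True [647.  -66.7  33.6] [-0.9  1.9  7.4] [-0.02  0.14 -0.01] 81.8917
```

```bash
cat >> fit.py <<'E'
def hub_check(sh):
    open_gripper(); movel((sh[0],sh[1],190)); wait(.2); c=camera("wrist"); W=cloud(c,True)
    r=np.hypot(W[...,0]-sh[0],W[...,1]-sh[1]); f=W[(r>38)&(r<42)][:,2]; b=W[(r>18)&(r<25)][:,2]
    print("flange z",np.nanpercentile(f,[10,50,90]).round(1),"(62) boss",np.nanpercentile(b,[20,50,80]).round(1),"(88)",read_state()["time"])
    x=fit(c,"hub",sh,88,42,sh[2]-.5,sh[2]+.5,tol=1.5); print("fit",x[0].round(2),x[1])
E
python3 - <<'E'
from fit import *
sh=(647.07,-66.77,np.radians(177.2)); hub_check(sh)
shc=look("shaft",(613,-293)); np.save("shc.npy",shc)
print(key_to((464.4,-397.15),np.radians(1.25),shc))
E
```

```text
flange z [ 60.7 286.5 296.2] (62) boss [ 87.7 297.9 313.4] (88) 83.7833
fit [646.75 -66.75   3.09] 0.10822135333410073
shaft [ 613.25 -294.23] deg 164.97 cost 0.013 lab 0.26 z 89.2
grip 10.250294482130096 58.66376196965575 [ 464.3 -397.3   32.2]
held 10.401399384719792
hit False [ 599.8 -290.6   66.2] [-1.5 -0.6 -1.7] -15.029428428719665 93.1667
True
```

Gear flange (60.7) and boss (87.7) heights match a seated gear; the rest of those samples are the gripper itself. Next: drop key two, then the coupling.

Run:
```python
from fit import *
shc=np.load("shc.npy"); drop_check(shc)
g=look("hub",(452,-241))
if abs(g[0]-452)<8 and abs(g[1]+241)<8:
    ok=hub_to(g,shc); print(ok)
    if ok: seat(shc)
```

```text
key top z [92.5 93.5 94.5] (want ~93) 118 95.0083
hub [ 451.36 -241.17] deg -167.98 cost 0.018 lab 0.34 z 39.3
grip 51.09069027215222 110.24135279003531 [ 451.9 -241.3  -14.6]
held 51.09563054931651 turned -27.056067934782952 want -27.051445586842757
True
hit False [ 613.2 -294.2   33.5] [-3.9  3.5  5.9] [0.61 0.75 0.  ] 103.6333
```

Run:
```python
from fit import *
shc=np.load("shc.npy"); open_gripper(); movel((shc[0],shc[1],190))
movep((590,-180,280),Rd(-PI/2)); wait(.3); c=camera("wrist"); W=cloud(c,True)
for n,sh in (("gear",(647.07,-66.77)),("coup",shc)):
    r=np.hypot(W[...,0]-sh[0],W[...,1]-sh[1]); print(n,"flange",np.nanpercentile(W[(r>37)&(r<41)][:,2],[20,50,80]).round(1),"boss",np.nanpercentile(W[(r>19)&(r<24)][:,2],[20,50,80]).round(1))
print(fit(c,"bar",(663.5,42),58,32,-1.6,1.6)[0])
cv2.imwrite("pics/both.png",c["image"]); print(read_state()["time"])
```

```text
gear flange [60.3 61.2 61.9] boss [86.5 87.2 87.9]
coup flange [60.2 61.3 62.1] boss [86.7 87.3 88.1]
[ 6.63320434e+02  3.94091315e+01 -1.48250093e-01]
106.2667
```

View pics/both.png

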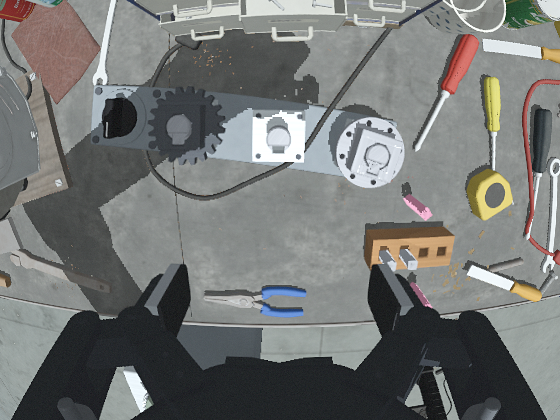

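Both hubs are home (flange 61.3, boss 87.3; each key fills its keyway), with no pulley on the bench. Now lock the knob.

Run:
```python
from fit import *
p=(663.55,42.0); movep((*p,150),Rd(np.radians(-98.4))); q=read_state()["qpos"]; print(q.round(2))
if q[6]<0: turn(PI)
q7=read_state()["qpos"][6]; print(q7)
if q7>0:
    print(movel((*p,16),max_speed=60,guard=12)); clamp(); s=read_state(); print(s["finger_gap"],s["gripper_force"],s["ft_force"].round(1))
    y0=yaw(); done=0
    for d in (1.2,1.1,.1,.05):
        turn(-d); wait(.2); s=read_state(); print(np.degrees(yaw()),s["finger_gap"],s["torque"].round(2),s["ft_force"].round(1))
    open_gripper(); movel((*p,150)); k=look("bar",(663,42),a=(-PI/2,PI/2),deg=-90,h=110); print(read_state()["time"])
```

```text
[-0.77  1.06  1.28  1.57 -1.04  1.32 -1.07]
2.0761092933289618
False
12.541889220517985 58.76051187515259 [-1.6  1.3  3.4]
12.816978782450674 12.406849588797515 [-0.49  1.19 -0.06] [-4.8 -2.2  4.5]
-50.128651872552744 12.554508021220588 [ 0.28  1.62 -0.07] [-7.9  1.3  6.6]
-55.72151715372633 12.599392010003458 [0.15 0.9  0.07] [-5.1 -0.   4.4]
-58.49109404652504 12.246486487927745 [-0.1   0.82  1.3 ] [-2.4  0.1  4.5]
bar [663.62  42.06] deg 33.97 cost 0.012 lab 0.23 z 57.1
119.3
```

The bar swept 137.7° (2.40 rad) to the stop, with the torque rising to 1.3 N m. One last hub check, then hand in.

Run:
```python
from fit import *
movep((590,-180,280),Rd(-PI/2)); wait(.3); c=camera("wrist"); W=cloud(c,True); ok=True
for sh in ((647.07,-66.77),np.load("shc.npy")):
    r=np.hypot(W[...,0]-sh[0],W[...,1]-sh[1]); z=np.nanmedian(W[(r>37)&(r<41)][:,2]),np.nanmedian(W[(r>19)&(r<24)][:,2]); print(z); ok&=abs(z[0]-61.3)<1 and abs(z[1]-87.3)<1
if ok: print(finish_job())
```

```text
(np.float64(61.19041962031832), np.float64(87.22669173685125))
(np.float64(61.335371041744), np.float64(87.43427611827968))
the job is handed in; nothing more can be done
None
```

The job is handed in (no verdict came back): the gear and coupling measured fully down on their keyed shafts, the knob was released first and locked to its stop afterwards, and no pulley was on the bench.

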